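# Close a mould clamp with a T-handled fork key

### The job

Clamp the plaster mould: take the yellow T-handled key out of the wooden stand, lower its fork over the red bar of the screw at the bottom of the green well, and with it turn the screw clockwise (seen from above) as far as it goes, so that the jaw closes on the mould. Leave the yellow key standing in the well, fully down over the bar; leave the blue key alone, and keep your fingers off the screw.

Things in the scene. Friction and masses are not known exactly. Their poses are not given: they have to be found in the camera images.
- fork_key_handle (a point): Centre of the yellow crossbar (70 long = point x, 14 thick = y, 18 tall) of the loose T-handled key, 160 g, upright in a pocket of the stand; grip it here. 108 below it is the key's lower end: a steel fork of two prongs 26 long, 28 wide (x), 6 thick, with an 18 slot between them that runs along the crossbar; fork outside 28 x 30. Shank 12 round. Half a turn makes no difference.
- fork_key_tip (a point): Lower end of the yellow key, on its axis between the ends of the two prongs, 108 below the crossbar's centre. (All sizes in mm.)
- plain_key_handle (a point): Centre of the crossbar of the blue T-handled key, of the same size, standing in the other pocket of the stand. Its foot is a solid square that does not fit the screw. Which pocket holds which key varies. (All sizes in mm.)
- stand: Fixed wooden block 75 (x) x 200 (y) x 45 high, origin at the centre of its underside. Two pockets at y = +60 and -60, 35 deep, about 2 play round the fork: lift a key straight up at least 40 to free it. A key in it has its crossbar along the stand's x, its centre 118 above the bench. Stand and clamp may swap sides, left and right.
- clamp: Fixed mould clamp, dark steel base 110 (x) x 220 (y) x 12, origin on the underside near its middle. At y = -70 stands a round green well, 88 high, 60 inside and 76 outside diameter, its mouth flared to about 70 inside, 86 outside. At the +y side a plaster mould stands against a green stop; an aluminium jaw between mould and well closes towards +y as the screw turns.
- well_mouth (a point): Centre of the green well's mouth, on its axis, 88 above the bench; axes as the clamp's.
- screw_bar (a point): Middle of the top edge of the red bar of the screw, in the well on its axis, 31.5 above the bench. Bar 42 long (point x), 7 thick, 16 tall, on a white disc 15.5 above the bench on which the prongs come to stand (crossbar centre then 123.5 up). The fork has about 22 degrees of play each way. The bar's long axis is turned counter-clockwise from the clamp's y axis by 1.0 rad less the joint's value.
- screw (a joint): Angle of the screw, rad: 0 fully open, 1.0 at the stop, where the jaw touches the mould; grows clockwise seen from above. It starts between 0 and 0.25, stays where it is left, and takes about 0.08 N m to turn.
Things that resemble listed ones, but are neither listed nor needed, are in the scene too. What is shaped like the part that bears fork_key_handle but orange or pink is not meant.

How it is judged (in metres and radians):
On the way:
1. the yellow key's fork is down over the bar of the screw, the screw not yet closed (horizontal distance between fork_key_tip and screw_bar below 0.015 m and height (world z) of fork_key_tip below 0.024 m and value of joint screw below 0.6 rad), for 0.1 s.
At the end, for the whole second after the job is handed in: The screw is turned to its stop within about 10 degrees (joint above 0.82 of 1.0 rad), the yellow key stands released in the well, its fork down over the bar (lower end within 18 mm of the screw's axis and less than 24 mm above the bench, leaning less than 20 degrees) (value of joint screw above 0.82 rad and horizontal distance between fork_key_tip and screw_bar below 0.018 m and height (world z) of fork_key_tip below 0.024 m and angle between fork_key_handle's own z axis and vertical below 0.35 rad); the robot touches nothing.
It fails at once if the blue key is taken out or moved more than 30 mm (distance of plain_key_handle from where it was at the start of the episode above 0.03 m).
It fails at once if the fingers touch the screw (contact force between the fingers and screw above 0.5 N).
It also fails if it takes over 51 s, if anything falls off the work surface, if the arm or the gripper's body presses on something with over 40 N, if the wrist force passes 120 N, or if a joint passes its speed limit or range.

### The arm

A 6-joint arm with a two-finger parallel gripper is mounted at the origin on a cart in front of the work surface, level with it; the furniture and walls round the work are solid. World frame = base frame: x ahead of the robot, y to its left, z up, the work surface at z = 0. Lengths are in m, angles in degrees, forces in N, time in s.
With the tool pointing down it reaches from about 0.3 to 0.75 m from the base axis. Payload 8.5 kg.
Tool frame: the origin (TCP) lies on the centre line of the jaws, within the pads' length; the fingertips stand 25 mm ahead of it and the grasp point (between the pads) lies 6 mm ahead of it; z points along the fingers, y is the line along which they close (so a half turn about z gives the same grasp; the last joint's range is limited). The gripper opens to 85 mm and grips with 20 to 120 N. Pads are 22 mm wide; open, the fingers measure 114 mm over their backs; the gripper's body (76 mm by 85 mm) begins 54 mm behind the grasp point. The pads swing forward as they close: fully open they stand 13 mm farther back than shut.
Start: joints at [61.461, 21.807, 74.336, -0, 83.858, -12.336], TCP at [0.153, 0.528, 0.256] pointing down, gripper open.
Joint ranges: [-178.18, 178.18], [-50.72, 133.34], [12.68, 142.11], [-81.47, 261.47], [9.98, 163.14], [-165.26, 165.26]. Speed limits (degrees/s): [136.94, 136.94, 180, 180, 180, 180].

### API

Orientations are given as a 3x3 rotation matrix whose columns are the frame's x, y, z axes.
In Python, from rig import telemetry, optics, env gives the robot as it stands.
- The arm moves only by the tool send_rows, never from a script. Its argument "deltas" is a list that holds one entry, the list of rows, each a list of 7 numbers: the shift along the tool's x, y, z in m, then the turn, a rotation vector about the tool's x, y, z in rad, then the opening, from -1 (shut) to 1 (fully open), so that 0 is half open. In form: [[[x, y, z, ax, ay, az, grip], ...]]. A call has 1 to 12 rows; each row shifts and turns the commanded pose from where the row before left it, along the tool's axes as they then stand; what a row does not reach is not made up. A row lasts 1/8 s, in which the tool goes at most 62.5 mm and 10.7 degrees, less where a joint would pass 70% of its speed; a pose out of reach is approached as far as the arm can. A call is refused whole if a number of a shift passes 0.0625 or a number of a turn 0.188, either way. A call with a gripper value outside its range is refused whole. The fingers move at their own pace and stop on an object; "squeeze" is the grip in N (left out, the last holds). Time passes only in rows, so rows that do not move let the fingers close. It gives the time, the measured TCP pose, the force, the opening and the grip force at its end, in the units of the state.
- telemetry.observe(): the state, without advancing time (a new reading comes with each control period).
- optics.get_image(name): name is "side" or "top" or "wrist"; returns a dict with "image" (420x560x3 uint8, red, green, blue), "range_z" (420x560 float32, m along the optical axis (not along the pixel's ray), 0 where there is no reading), "K" (3x3 intrinsics, pixels), "rvec" (rotation vector, rad) and "tvec" (3), from world to camera coordinates, as OpenCV has them; the wrist camera has in their place "hand_eye" (4x4, takes a point from camera to tool coordinates, whose origin is the TCP and whose axes are the flange's). Camera axes: x right, y down, z forward; pixel columns grow to the right and rows downward; lengths in m; the calibration is good to about 2 mm. The wrist camera is an equidistant fisheye: a pixel r from the principal point sees the ray r / f radians off the axis. A picture is of the moment at which its call begins: read the wrist's pose just before it.
- env.close_job(): hands the job in; it is judged then, once.
The state is a dict: "time_s": time; "q": joint angles; "qvel": joint speeds; "joint_efforts": joint torques, N m; "position": TCP position; "tool_rot": TCP orientation; "ft_force": force on the tool from outside, world axes, zero at the start; "wrist_torque": the same for the moment, N m; "grip_width": finger opening in m; "gripper_force": force on a finger pad.
Only numpy, scipy, OpenCV 4.12 (cv2) and the standard library are available. Lean on these libraries where they do the work, as an engineer would, in place of code of your own. Each camera call takes 0.05 s, during which the arm holds its last target. There are 200 camera calls.

## Working session

There is one attempt and no reset: what is moved stays moved. The work goes in short steps, Python scripts to look and compute and a tool call to move; the robot and the scene stay as the last step left them, time stands still between calls to the robot, and variables do not carry over. Pictures are saved under pics/ and viewed, at most 10 in all, crops included, and the job is handed in when it is done.

Besides the shell and the picture viewer there is one more tool, called after "Request:" as name(argument=value, ...), one argument or row to a line, values as JSON. send_rows: Moves the arm, as the interface text tells. Its arguments: {"type":"object","properties":{"deltas":{"type":"array"},"squeeze":{"type":"number"}},"required":["deltas"]}

```bash
mkdir -p pics; ls; cat > h.py <<'E'
import numpy as np, cv2
from rig import telemetry, optics, env
def grab(n):
    s=telemetry.observe(); d=optics.get_image(n); d['s']=s; return d
def cloud(d):
    h,w=d['range_z'].shape; u,v=np.meshgrid(np.arange(w),np.arange(h)); K=d['K']; z=d['range_z']
    p=np.stack([(u-K[0,2])/K[0,0]*z,(v-K[1,2])/K[1,1]*z,z],-1)
    R=cv2.Rodrigues(np.array(d['rvec'],float))[0]; t=np.array(d['tvec']).ravel()
    return (p-t)@R
def wcloud(d):
    h,w=d['range_z'].shape; u,v=np.meshgrid(np.arange(w),np.arange(h)); K=d['K']; z=d['range_z']
    a=(u-K[0,2])/K[0,0]; b=(v-K[1,2])/K[1,1]; r=np.hypot(a,b)+1e-9
    k=np.tan(r)/r; p=np.stack([a*k*z,b*k*z,z],-1)
    H=np.array(d['hand_eye']); p=p@H[:3,:3].T+H[:3,3]
    return p@np.array(d['s']['tool_rot']).T+np.array(d['s']['position'])
def save(d,f): cv2.imwrite('pics/'+f,d['image'][:,:,::-1])
E
python3 - <<'E'
from h import *
import pickle
D={n:grab(n) for n in('side','top','wrist')}
pickle.dump(D,open('d0.pkl','wb'))
for n in D: save(D[n],n+'0.png'); print(n,D[n]['K'].tolist(),(D[n]['range_z']>0).mean())
print(D['wrist']['hand_eye'],telemetry.observe())
cv2.imwrite('pics/a.png',cv2.resize(np.hstack([D['side']['image'],D['top']['image']])[:,:,::-1],(800,300)))
E
```

```text
pics
side [[415.7007170082026, 0.0, 282.882739542952], [0.0, 415.7007170082026, 208.84158401316336], [0.0, 0.0, 1.0]] 0.9961054421768708
top [[409.7841568897094, 0.0, 282.9613199342997], [0.0, 409.7841568897094, 204.72303798224456], [0.0, 0.0, 1.0]] 0.9959991496598639
wrist [[325.19226210127806, 0.0, 278.8524144535661], [0.0, 325.19226210127806, 204.9569864688599], [0.0, 0.0, 1.0]] 0.9930867346938775
[[ 4.94783994e-04 -9.56190054e-01 -2.92746197e-01  7.39316301e-02]
 [ 9.99999634e-01  6.77568351e-04 -5.22979654e-04 -4.59719066e-04]
 [ 6.98423502e-04 -2.92745831e-01  9.56190039e-01 -1.16982603e-01]
 [ 0.00000000e+00  0.00000000e+00  0.00000000e+00  1.00000000e+00]] {'time_s': 0.15, 'q': array([ 6.14626640e+01,  2.18319896e+01,  7.43689368e+01, -3.51638619e-04,
        8.38581784e+01, -1.23367066e+01]), 'qvel': array([ 0.09705769, -0.06556926, -0.15298344,  0.05783781,  0.03727433,
        0.06285069]), 'joint_efforts': array([ 2.36215499e-03, -4.48626459e+01, -2.31345749e+01, -1.58543357e-04,
        3.80911530e-03,  8.81421101e-06]), 'position': array([0.15337688, 0.52799781, 0.25588924]), 'tool_rot': array([[-9.60290753e-01,  2.79000775e-01, -4.87454630e-04],
       [ 2.79001119e-01,  9.60290346e-01, -9.09159212e-04],
       [ 2.14441850e-04, -1.00905757e-03, -9.99999468e-01]]), 'ft_force': array([ 0.10162865, -0.77554382, -0.11279133]), 'wrist_torque': array([ 0.06546541, -0.02281291, -0.05471183]), 'gripper_force': 0.0, 'grip_width': 0.08557036301251739}
```

View pics/top0.png

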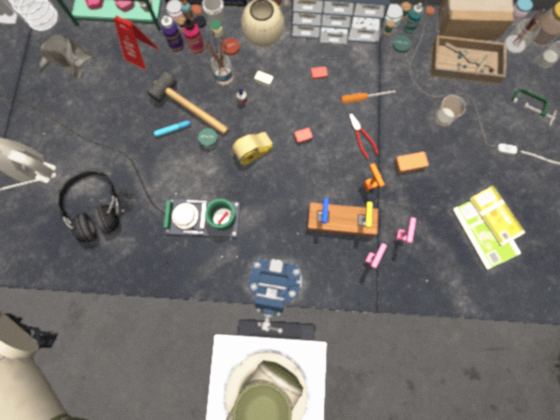

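View pics/side0.png

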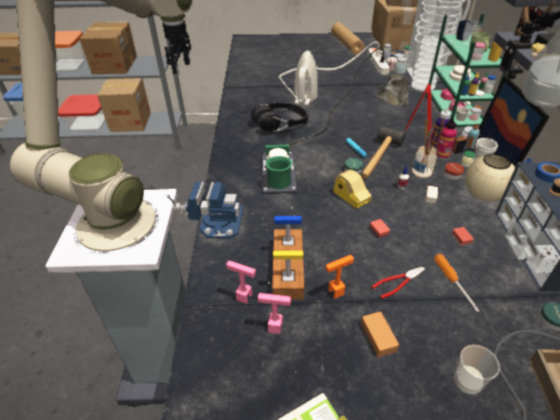

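Top view: the yellow key's crossbar is at (369,214), the blue at (325,210), and the stand at (343,220). The green well with the red bar is at (221,214), with the mould to its left at (185,215). In the side view the yellow crossbar is at (288,254) and the well at (279,172).

```bash
python3 - <<'E'
from h import *
import pickle
D=pickle.load(open('d0.pkl','rb'))
def seg(n,box,hr,name,smin=110,vmin=50):
    d=D[n]; P=cloud(d); hsv=cv2.cvtColor(d['image'],cv2.COLOR_RGB2HSV).astype(int)
    m=np.zeros(hsv.shape[:2],bool); m[box[1]:box[3],box[0]:box[2]]=1
    m&=(hsv[...,0]>=hr[0])&(hsv[...,0]<=hr[1])&(hsv[...,1]>smin)&(hsv[...,2]>vmin)
    p=P[m]; v,u=np.nonzero(m)
    print(n,name,len(p),'px',u.mean().round(1),v.mean().round(1),'med',np.median(p,0).round(4),'min',np.percentile(p,3,axis=0).round(3),'max',np.percentile(p,97,axis=0).round(3))
    q=p[p[:,2]>np.percentile(p[:,2],90)-.012]; 
    c=q[:,:2].mean(0); w,V=np.linalg.eigh(np.cov((q[:,:2]-c).T)); print('   top c',c.round(4),'z',q[:,2].mean().round(4),'dir deg',np.degrees(np.arctan2(V[1,1],V[0,1])).round(1),'len',np.sqrt(12*w).round(3))
    return p
for n,by,bb,bs,bg in(('top',(360,195,380,235),(315,192,335,230),(305,200,382,240),(200,195,242,235)),('side',(270,245,306,262),(270,212,306,226),(270,220,306,300),(260,140,300,192))):
    seg(n,by,(22,33),'yellow'); seg(n,bb,(105,125),'blue'); seg(n,bs,(5,18),'stand'); seg(n,bg,(60,95),'green',70)
seg('top',(205,200,240,230),(0,8),'red');seg('top',(205,200,240,230),(170,180),'red2')
i=D['top']['image'][185:245,155:390]; j=D['side']['image'][140:300,250:320]
cv2.imwrite('pics/c.png',cv2.resize(i[:,:,::-1],None,fx=3.4,fy=3.4,interpolation=2))
E
```

```text
top yellow 160 px 368.6 213.4 med [ 0.5046 -0.2498  0.1247] min [ 0.469 -0.284 -0.004] max [ 0.567 -0.242  0.129]
   top c [ 0.4989 -0.2465] z 0.1336 dir deg 152.1 len [0.039 0.118]
top blue 123 px 325.0 209.8 med [ 0.5063 -0.1298  0.1251] min [ 0.473 -0.148 -0.002] max [ 0.561 -0.122  0.129]
   top c [ 0.5038 -0.1288] z 0.1253 dir deg 178.1 len [0.013 0.07 ]
top stand 1498 px 342.0 219.8 med [ 0.4944 -0.1879  0.0433] min [ 0.464 -0.287  0.007] max [ 0.538 -0.092  0.048]
   top c [ 0.4985 -0.185 ] z 0.0519 dir deg 93.4 len [0.11  0.197]
top green 438 px 219.2 212.5 med [0.496  0.1717 0.081 ] min [0.449 0.13  0.026] max [0.525 0.202 0.09 ]
   top c [0.4902 0.168 ] z 0.0941 dir deg -144.1 len [0.092 0.131]
side yellow 227 px 287.6 254.2 med [ 0.5004 -0.2551  0.1251] min [ 0.466 -0.259  0.086] max [ 0.533 -0.223  0.129]
   top c [ 0.4997 -0.2572] z 0.1286 dir deg 88.2 len [0.07  0.165]
side blue 242 px 287.4 219.1 med [ 0.5033 -0.1349  0.1232] min [ 0.472 -0.139 -0.002] max [0.542 0.018 0.129]
   top c [ 0.502  -0.1379] z 0.1284 dir deg 88.3 len [0.069 0.205]
side stand 1458 px 287.9 266.0 med [ 0.5014 -0.2299  0.0448] min [ 0.464 -0.291  0.   ] max [ 0.539 -0.095  0.048]
   top c [ 0.5002 -0.21  ] z 0.0487 dir deg 88.1 len [0.083 0.274]
side green 791 px 278.1 168.4 med [0.4843 0.1467 0.0575] min [0.448 0.127 0.017] max [0.518 0.327 0.089]
   top c [0.4846 0.1493] z 0.0935 dir deg 89.7 len [0.08  0.435]
top red 23 px 222.3 217.3 med [0.4846 0.1658 0.0285] min [0.472 0.157 0.021] max [0.498 0.175 0.035]
   top c [0.4852 0.1662] z 0.0295 dir deg 145.4 len [0.005 0.038]<stdin>:9: RuntimeWarning: Mean of empty slice.
  ret = ret.dtype.type(ret / rcount)
  return _methods._mean(a, axis=axis, dtype=dtype,
  ret = um.true_divide(
Traceback (most recent call last):
IndexError: index -1 is out of bounds for axis 0 with size 0
```

Request:
send_rows(
  deltas=[
    [[-0.046,-0.024,0,0,0,0,1],[-0.046,-0.024,0,0,0,0,1],[-0.046,-0.024,0,0,0,0,1],[-0.046,-0.024,0,0,0,0,1],[-0.046,-0.024,0,0,0,0,1],[-0.046,-0.024,0,0,0,0,1],[-0.046,-0.024,0,0,0,0,1],[-0.046,-0.024,0,0,0,0,1],[-0.046,-0.024,0,0,0,0,1],[-0.046,-0.024,0,0,0,0,1],[0,0,0,0,0,-0.125,1],[0,0,0,0,0,-0.125,1]],
  ],
)

```text
time_s: 1.65
position: [0.5285, 0.1686, 0.2558]
tool_rot: [[-1.0, 0.03, -0.001], [0.03, 1.0, -0.0], [0.001, -0.0, -1.0]]
ft_force: [-0.2, 0.1, -0.4]
grip_width: 0.0857
gripper_force: 0.0
```

```bash
python3 - <<'E'
from h import *
import pickle
d=grab('wrist'); pickle.dump(d,open('w1.pkl','wb')); save(d,'w1.png'); s=d['s']; print(s['position'],s['tool_rot'],s['q'],s['time_s'])
E
```

```text
[0.52851374 0.16864433 0.25578151] [[-9.99549805e-01  2.99830425e-02 -1.09763559e-03]
 [ 2.99831449e-02  9.99550401e-01 -7.69451084e-05]
 [ 1.09483504e-03 -1.09821035e-04 -9.99999395e-01]] [ 5.46889237e+00  2.23367779e+01  7.35808055e+01  1.61359415e-03
  8.41454404e+01 -8.28131104e+01] 1.65
```

View pics/w1.png

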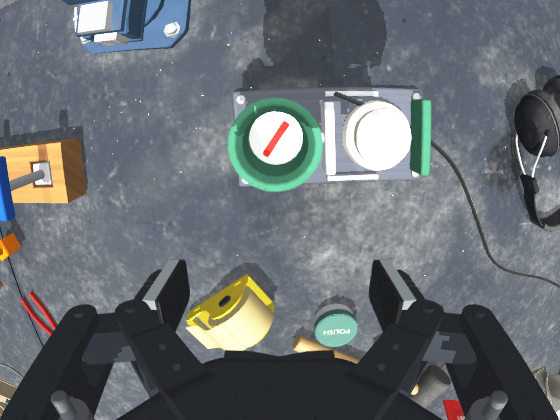

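The wrist view shows the well mouth centred at about (276,144). The red bar on its white disc runs from (265,153) to (287,124), and the mould is at (382,135).

```bash
python3 - <<'E'
from h import *
import pickle
d=pickle.load(open('w1.pkl','rb')); P=wcloud(d); hsv=cv2.cvtColor(d['image'],cv2.COLOR_RGB2HSV).astype(int)
B=np.zeros(P.shape[:2],bool); B[95:200,220:330]=1
H,S,V=hsv[...,0],hsv[...,1],hsv[...,2]
def pca(q):
    c=q[:,:2].mean(0); w,E=np.linalg.eigh(np.cov((q[:,:2]-c).T)); return c.round(4),np.median(q[:,2]).round(4),np.degrees(np.arctan2(E[1,1],E[0,1])).round(1),np.sqrt(12*w).round(4)
m=B&((H<8)|(H>172))&(S>120); q=P[m]; print('bar',m.sum(),pca(q),pca(q[q[:,2]>.028]))
m=B&(H>60)&(H<95)&(S>80)&(P[...,2]>.083)
c,r=cv2.minEnclosingCircle(P[m][:,:2].astype(np.float32)); print('mouth',np.round(c,4),r,np.median(P[m][:,2]))
m=B&(S<40)&(V>150)&(np.abs(P[...,2]-.0155)<.006); c,r=cv2.minEnclosingCircle(P[m][:,:2].astype(np.float32)); print('disc',np.round(c,4),r,np.median(P[m][:,2]))
# base edges / clamp orientation: green stop plate
m=np.zeros_like(B); m[90:185,405:435]=1; m&=(H>60)&(H<95)&(S>80); q=P[m]; q=q[q[:,2]>np.percentile(q[:,2],95)-.01]; print('stop',pca(q))
E
```

```text
bar 237 (array([0.486 , 0.1654]), np.float64(0.0308), np.float64(144.9), array([0.0064, 0.0418])) (array([0.4859, 0.1655]), np.float64(0.0308), np.float64(144.9), array([0.0064, 0.0415]))
mouth [0.4866 0.1655] 0.04228581488132477 0.08698079326312298
disc [0.4873 0.1725] 0.07291438430547714 0.014332564160083577
stop (array([0.4826, 0.324 ]), np.float64(0.0467), np.float64(-173.2), array([0.0477, 0.0825]))
```

Request:
send_rows(
  deltas=[
    [[0,-0.05,0,0,0,0,1],[0,-0.05,0,0,0,0,1],[0,-0.05,0,0,0,0,1],[0,-0.05,0,0,0,0,1],[0,-0.05,0,0,0,0,1],[0,-0.05,0,0,0,0,1],[0,-0.05,0,0,0,0,1],[0,-0.05,0,0,0,0,1],[0,0,0,0,0,0,1],[0,0,0,0,0,0,1]],
  ],
)

```text
time_s: 2.95
position: [0.515, -0.2299, 0.2561]
tool_rot: [[-0.999, 0.034, -0.0], [0.034, 0.999, 0.001], [0.0, 0.001, -1.0]]
ft_force: [0.1, 0.6, -0.0]
grip_width: 0.0856
gripper_force: 0.0
```

```bash
python3 - <<'E'
from h import *
import pickle
d=grab('wrist'); pickle.dump(d,open('w2.pkl','wb')); save(d,'w2.png'); s=d['s']; print(s['position'],s['tool_rot'],s['q'],s['time_s'])
P=wcloud(d); hsv=cv2.cvtColor(d['image'],cv2.COLOR_RGB2HSV).astype(int);H,S,V=hsv[...,0],hsv[...,1],hsv[...,2]
for n,a,b in(('yellow',20,34),('blue',105,125)):
    m=(H>=a)&(H<=b)&(S>110)&(np.abs(P[...,2]-.118)<.02)
    k,l,st,_=cv2.connectedComponentsWithStats(m.astype(np.uint8))
    for i in range(1,k):
        if st[i,4]<60: continue
        q=P[l==i]; q=q[q[:,2]>.122]; 
        if len(q)<30: continue
        c,sz,ang=cv2.minAreaRect(q[:,:2].astype(np.float32)); w,E=np.linalg.eigh(np.cov((q[:,:2]).T))
        print(n,st[i],np.round(c,4),np.round(sz,4),np.median(q[:,2]),q.mean(0).round(4),np.degrees(np.arctan2(E[1,1],E[0,1])))
E
```

```text
[ 0.51501965 -0.2299106   0.25611241] [[-9.99427136e-01  3.38404210e-02 -4.74446848e-04]
 [ 3.38401099e-02  9.99427049e-01  6.49134760e-04]
 [ 4.96142006e-04  6.32707561e-04 -9.99999677e-01]] [-3.60869885e+01  2.32497796e+01  7.20515677e+01  1.41040137e-02
  8.47425277e+01 -1.24149011e+02] 2.95
yellow [ 243  141   19   87 1522] [ 0.5005 -0.2513] [0.0141 0.0693] 0.12605062231983383 [ 0.4989 -0.2511  0.1259] 177.85916124482716
blue [ 384  144   26   83 1595] [ 0.5047 -0.132 ] [0.0144 0.0697] 0.12599195383917988 [ 0.5034 -0.1326  0.1258] 178.19382777334462
```

View pics/w2.png

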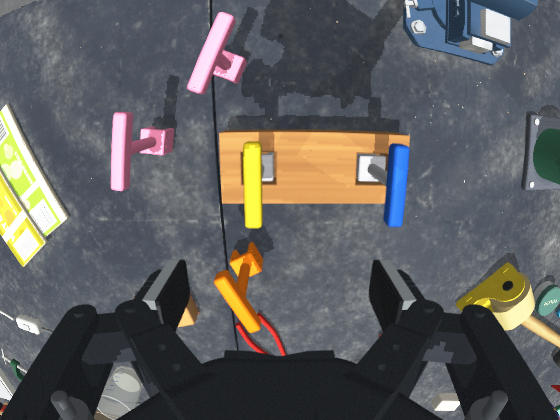

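Yellow crossbar is at about (253,185), over the stand; blue is at (397,186). The measured heights agree with the given sizes.

Request:
send_rows(
  deltas=[
    [[0.0138,-0.0219,0.02,0,0,0,1],[0,0,0.03,0,0,0,1],[0,0,0.03,0,0,0,0.5],[0,0,0.03,0,0,0,0.2],[0,0,0.022,0,0,0,0],[0,0,0,0,0,0,0],[0,0,0,0,0,0,-0.3],[0,0,0,0,0,0,-0.5],[0,0,0,0,0,0,-1],[0,0,0,0,0,0,-1],[0,0,0,0,0,0,-1],[0,0,0,0,0,0,-1]],
  ],
  squeeze=60,
)

```text
time_s: 4.5
position: [0.501, -0.2518, 0.1254]
tool_rot: [[-0.999, 0.033, 0.002], [0.033, 0.999, -0.0], [-0.002, -0.0, -1.0]]
ft_force: [-1.1, 2.3, 6.7]
grip_width: 0.0132
gripper_force: 59.3
```

Request:
send_rows(
  deltas=[
    [[0,0,-0.01,0,0,0,-1],[0,0,-0.02,0,0,0,-1],[0,0,-0.025,0,0,0,-1],[0,0,-0.025,0,0,0,-1],[0,0,-0.025,0,0,0,-1],[0,0,-0.02,0,0,0,-1],[0,0,0,0,0,0,-1]],
  ],
)

```text
time_s: 5.38
position: [0.5008, -0.2522, 0.2508]
tool_rot: [[-0.999, 0.033, 0.002], [0.033, 0.999, -0.002], [-0.002, -0.002, -1.0]]
ft_force: [-0.2, 0.3, -2.7]
grip_width: 0.013
gripper_force: 58.9
```

```bash
python3 - <<'E'
from h import *
import pickle
d=grab('wrist'); pickle.dump(d,open('w3.pkl','wb')); s=d['s']; e=grab('side')
print(s['position'],s['tool_rot'],s['ft_force'],s['grip_width'])
cv2.imwrite('pics/w3.png',cv2.resize(np.hstack([d['image'],cv2.resize(e['image'][150:360,210:400],(380,420))])[:,:,::-1],(800,357)))
E
```

```text
[ 0.50081172 -0.25219532  0.25078958] [[-0.99945543  0.03291681  0.00230624]
 [ 0.03291197  0.99945604 -0.00210611]
 [-0.00237431 -0.00202906 -0.99999512]] [-0.15150658  0.34817164 -2.65589584] 0.013032148172420831
```

View pics/w3.png

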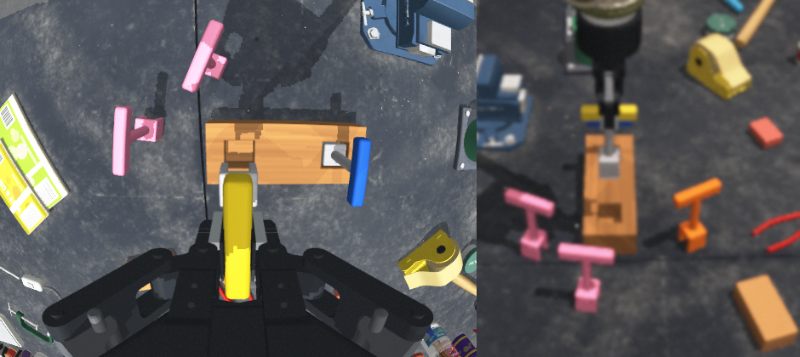

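Request:
send_rows(
  deltas=[
    [[0,0,-0.035,0,0,0,-1],[0.0032,0.045,0,0,0,0,-1],[0.0032,0.047,0,0,0,0,-1],[0.0032,0.047,0,0,0,0,-1],[0.0032,0.047,0,0,0,0,-1],[0.0032,0.047,0,0,0,0,-1],[0.0032,0.047,0,0,0,0,-1],[0.0032,0.047,0,0,0,0,-1],[0.0032,0.047,0,0,0,0,-1],[0.0032,0.043,0,0,0,0,-1],[0,0,0,0,0,0.145,-1],[0,0,0,0,0,0.145,-1]],
  ],
)

```text
time_s: 6.98
position: [0.485, 0.1663, 0.283]
tool_rot: [[-0.947, 0.321, -0.002], [0.321, 0.947, -0.0], [0.002, -0.001, -1.0]]
ft_force: [1.0, 0.5, -1.3]
grip_width: 0.013
gripper_force: 59.1
```

Request:
send_rows(
  deltas=[
    [[0,0,0,0,0,0.145,-1],[0,0,0,0,0,0.145,-1],[0,0,0,0,0,0,-1],[0,0,0,0,0,0,-1]],
  ],
)

```text
time_s: 7.48
position: [0.4854, 0.1658, 0.2838]
tool_rot: [[-0.82, 0.573, -0.001], [0.573, 0.82, -0.0], [0.001, -0.001, -1.0]]
ft_force: [0.7, 0.5, -2.4]
grip_width: 0.0128
gripper_force: 59.1
```

```bash
python3 - <<'E'
from h import *
s=telemetry.observe(); R=s['tool_rot']; p=s['position']
print(p,R,np.degrees(np.arctan2(R[1,0],R[0,0])),s['q'])
print('tip',p+R[:,2]*.114,'delta tool',R.T@(np.array([.486,.1655,p[2]])-p))
e=grab('side'); t=grab('top')
cv2.imwrite('pics/w4.png',np.hstack([cv2.resize(e['image'][80:220,210:350],(400,400)),cv2.resize(t['image'][170:250,180:260],(400,400))])[:,:,::-1])
E
```

```text
[0.48535049 0.16577649 0.28378298] [[-8.19601946e-01  5.72932330e-01 -1.09305205e-03]
 [ 5.72932750e-01  8.19602377e-01 -8.95045367e-05]
 [ 8.44588011e-04 -6.99603407e-04 -9.99999399e-01]] 145.04499611228064 [ 5.61368639e+00  1.69785358e+01  7.70695417e+01  1.02508003e-03
  8.60147511e+01 -4.94313985e+01]
tip [0.48522589 0.16576629 0.16978305] delta tool [-6.90749635e-04  1.45508171e-04 -6.85197285e-07]
```

View pics/w4.png

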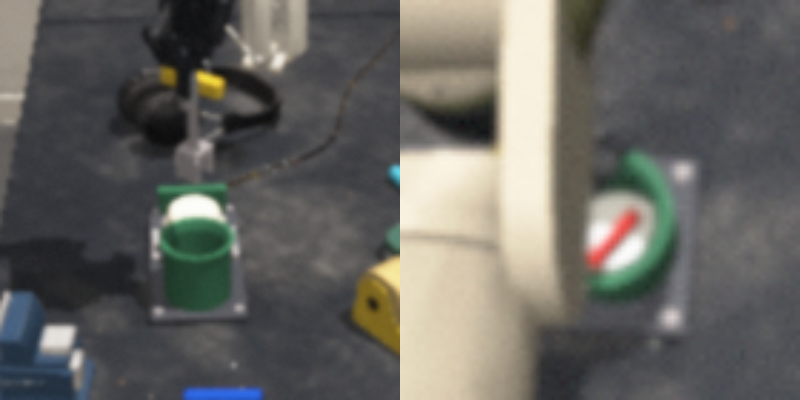

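Aligned over the well, and the key hangs upright.

Request:
send_rows(
  deltas=[
    [[-0.0007,0,0.02,0,0,0,-1],[0,0,0.025,0,0,0,-1],[0,0,0.025,0,0,0,-1],[0,0,0.025,0,0,0,-1],[0,0,0.02,0,0,0,-1],[0,0,0.01,0,0,0,-1],[0,0,0.005,0,0,0,-1],[0,0,0.005,0,0,0,-1],[0,0,0,0,0,0,-1]],
  ],
)

```text
time_s: 8.7
position: [0.4861, 0.1654, 0.1494]
tool_rot: [[-0.818, 0.575, 0.0], [0.575, 0.818, -0.0], [-0.0, 0.0, -1.0]]
ft_force: [-1.0, 0.1, -1.8]
grip_width: 0.0132
gripper_force: 59.1
```

Request:
send_rows(
  deltas=[
    [[0,0,0.005,0,0,0,-1],[0,0,0.005,0,0,0,-1],[0,0,0.003,0,0,0,-1],[0,0,0.002,0,0,0,-1],[0,0,0,0,0,0,-1]],
  ],
)

```text
time_s: 9.32
position: [0.4861, 0.1654, 0.1342]
tool_rot: [[-0.818, 0.575, -0.0], [0.575, 0.818, -0.0], [0.0, -0.0, -1.0]]
ft_force: [0.3, -0.3, -1.6]
grip_width: 0.0131
gripper_force: 59.2
```

Request:
send_rows(
  deltas=[
    [[0,0,0.001,0,0,0,-1],[0,0,0.001,0,0,0,-1],[0,0,0.001,0,0,0,-1],[0,0,0,0,0,0,-1]],
  ],
)

```text
time_s: 9.82
position: [0.486, 0.1654, 0.1312]
tool_rot: [[-0.818, 0.575, -0.0], [0.575, 0.818, -0.0], [0.0, -0.0, -1.0]]
ft_force: [-1.4, 0.1, -2.5]
grip_width: 0.0126
gripper_force: 59.2
```

Request:
send_rows(
  deltas=[
    [[0,0,0,0,0,0.1,-1],[0,0,0,0,0,0.1,-1],[0,0,0,0,0,0.1,-1],[0,0,0,0,0,0.1,-1],[0,0,0,0,0,0.1,-1],[0,0,0,0,0,0.1,-1],[0,0,0,0,0,0.1,-1],[0,0,0,0,0,0.1,-1],[0,0,0,0,0,0.1,-1],[0,0,0,0,0,0,-1]],
  ],
)

```text
time_s: 11.08
position: [0.4858, 0.1654, 0.1313]
tool_rot: [[-0.059, 0.998, -0.001], [0.998, 0.059, -0.0], [-0.0, -0.001, -1.0]]
ft_force: [-1.1, -0.3, -0.7]
grip_width: 0.0127
gripper_force: 59.2
```

```bash
python3 - <<'E'
from h import *
s=telemetry.observe(); R=s['tool_rot']
print(s['position'],np.degrees(np.arctan2(R[1,0],R[0,0])),s['q'],s['wrist_torque'],s['ft_force'])
E
```

```text
[0.48584592 0.16537869 0.13132977] 93.37742469535087 [ 5.56492637e+00  2.57206319e+01  9.10902506e+01 -4.14012932e-03
  6.32212230e+01  2.18936940e+00] [-0.07590703  0.26161976 -0.00522625] [-1.09104126 -0.29865344 -0.72585452]
```

Request:
send_rows(
  deltas=[
    [[0,0,0,0,0,0.08,-1],[0,0,0,0,0,0.08,-1],[0,0,0,0,0,0.08,-1],[0,0,0,0,0,0.08,-1],[0,0,0,0,0,0.06,-1]],
  ],
)

```text
time_s: 11.7
position: [0.4857, 0.1655, 0.1313]
tool_rot: [[0.316, 0.949, -0.001], [0.949, -0.316, 0.0], [-0.0, -0.001, -1.0]]
ft_force: [-1.1, -0.1, -0.3]
grip_width: 0.0133
gripper_force: 59.3
```

```bash
python3 - <<'E'
from h import *
s=telemetry.observe(); R=s['tool_rot']
print(s['position'],np.degrees(np.arctan2(R[1,0],R[0,0])),s['wrist_torque'],s['ft_force'])
d=grab('top'); e=grab('side')
cv2.imwrite('pics/t5.png',np.hstack([cv2.resize(d['image'][180:250,150:250],(571,400)),cv2.resize(e['image'][130:200,260:300],(229,400))])[:,:,::-1])
E
```

```text
[0.48567848 0.16546963 0.13127688] 71.57471858847526 [0.08068536 0.41262365 0.08176764] [-1.11240011 -0.14564486 -0.3159844 ]
```

View pics/t5.png

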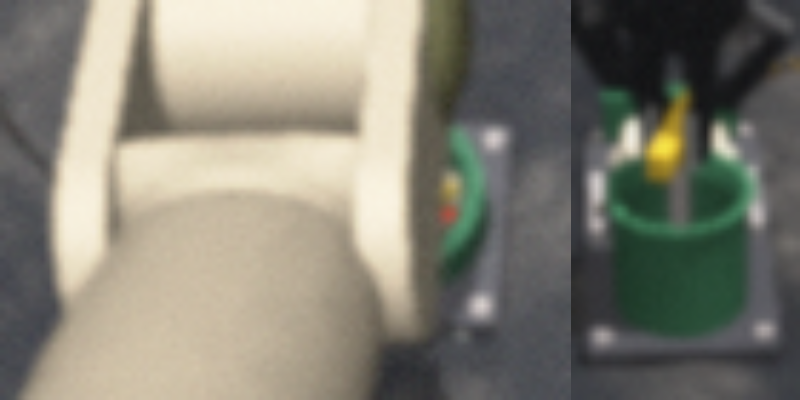

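The yellow crossbar now points mostly along the clamp's y, and the key stands in the well. Torque is 0.08 N m, so it is driving the screw. I'll go on until the stop.

Request:
send_rows(
  deltas=[
    [[0,0,0,0,0,0.05,-1],[0,0,0,0,0,0.05,-1],[0,0,0,0,0,0,-1]],
  ],
)

```text
time_s: 12.18
position: [0.4858, 0.1655, 0.1313]
tool_rot: [[0.406, 0.914, -0.001], [0.914, -0.406, -0.0], [-0.0, -0.0, -1.0]]
ft_force: [-2.2, 1.1, -1.3]
grip_width: 0.0131
gripper_force: 60.0
```

```bash
python3 - <<'E'
from h import *
s=telemetry.observe(); R=s['tool_rot']
print(np.degrees(np.arctan2(R[1,0],R[0,0])),s['wrist_torque'],s['position'])
E
```

```text
66.03768103612434 [0.17669298 0.58268302 0.7890071 ] [0.48580199 0.16552473 0.13129968]
```

Request:
send_rows(
  deltas=[
    [[0,0,0,0,0,0.04,-1],[0,0,0,0,0,0.04,-1],[0,0,0,0,0,0,-1]],
  ],
)

```text
time_s: 12.55
position: [0.486, 0.1656, 0.1314]
tool_rot: [[0.477, 0.879, 0.0], [0.879, -0.477, -0.0], [-0.0, 0.0, -1.0]]
ft_force: [-1.3, 1.5, -0.9]
grip_width: 0.0129
gripper_force: 74.7
```

```bash
python3 - <<'E'
from h import *
s=telemetry.observe(); R=s['tool_rot']
print(np.degrees(np.arctan2(R[1,0],R[0,0])),s['wrist_torque'],s['position'],s['ft_force'])
E
```

```text
61.50632205724349 [0.3049996  0.34909101 1.69591158] [0.48600945 0.16557308 0.1313506 ] [-1.27257285  1.45204756 -0.85252412]
```

At the stop: torque rises steeply to 1.7 N m. I'll relieve it within the fork's play, release and lift.

Request:
send_rows(
  deltas=[
    [[0,0,0,0,0,-0.07,-1],[0,0,0,0,0,-0.07,-1],[0,0,0,0,0,-0.03,-1],[0,0,0,0,0,0,-0.6],[0,0,0,0,0,0,-0.4],[0,0,0,0,0,0,-0.1],[0,0,0,0,0,0,0.1],[0,0,0,0,0,0,0.1],[0,0,0,0,0,0,0.1]],
  ],
  squeeze=20,
)

```text
time_s: 13.68
position: [0.4861, 0.1654, 0.1313]
tool_rot: [[0.326, 0.945, -0.0], [0.945, -0.326, -0.0], [-0.0, -0.0, -1.0]]
ft_force: [0.2, -0.6, 0.1]
grip_width: 0.0469
gripper_force: 0.0
```

Request:
send_rows(
  deltas=[
    [[0,0,-0.01,0,0,0,0.1],[0,0,-0.03,0,0,0,0.1],[0,0,-0.04,0,0,0,0.1],[0,0,-0.04,0,0,0,0.1],[0.03,0,-0.03,0,0,0,0.1],[0,0,0,0,0,0,0.1],[0,0,0,0,0,0,0.1]],
  ],
)

```text
time_s: 14.55
position: [0.4953, 0.1934, 0.2806]
tool_rot: [[0.326, 0.945, -0.002], [0.945, -0.326, -0.0], [-0.001, -0.001, -1.0]]
ft_force: [-0.5, 0.5, 0.0]
grip_width: 0.0472
gripper_force: 0.0
```

```bash
python3 - <<'E'
from h import *
d=grab('wrist'); save(d,'w6.png'); print(d['s']['position'],d['s']['ft_force'],d['s']['time_s'])
P=wcloud(d); hsv=cv2.cvtColor(d['image'],cv2.COLOR_RGB2HSV).astype(int)
m=(hsv[...,0]>=20)&(hsv[...,0]<=34)&(hsv[...,1]>110)&(np.abs(P[...,2]-.13)<.03)&(np.hypot(P[...,0]-.486,P[...,1]-.1655)<.06)
q=P[m]; q=q[q[:,2]>.125]; w,E=np.linalg.eigh(np.cov(q[:,:2].T)); print(len(q),q.mean(0),np.percentile(q[:,2],[5,95]),np.degrees(np.arctan2(E[1,1],E[0,1])))
E
```

```text
[0.49528079 0.19343431 0.28061844] [-0.52548056  0.51889437  0.04777414] 14.55
1181 [0.48769616 0.16759657 0.13134699] [0.12919661 0.13278   ] 71.21994304304614
```

View pics/w6.png

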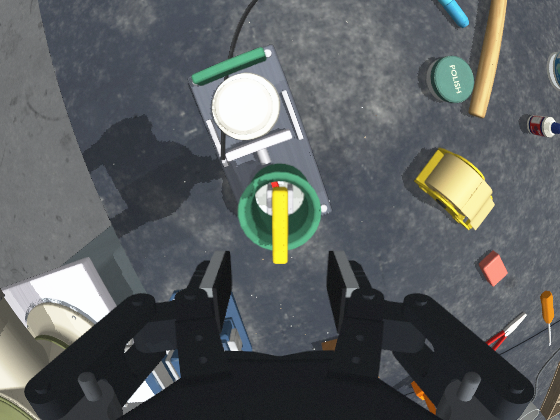

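The key stands upright in the well with its top at 0.131 m, so it is fully down. The red bar end, at about (276,184), points along the clamp's axis, the jaw is against the mould and the gripper is clear.

```bash
python3 -c "
from h import *
print(env.close_job())"
```

```text
the job is handed in; nothing more can be done
None
```

I handed the job in: the yellow key turned the screw clockwise until it hit its stop and stands released in the well, fully down over the bar. The blue key was left alone and no verdict came back, so the pass isn't confirmed.

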